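# Release an air stapler's sprung magazine and trap it as it pops out

## Task

Open the magazine of the air stapler that lies on its side on the worktop, so that it can be refilled: with one fingertip press down the thumb catch at the magazine's rear, and have the other finger standing just behind the black end plate, so that the sprung slide is trapped against that finger within its first 3 cm instead of shooting out. Hold it there for a moment, then ease it on out with the same finger until the spring no longer pushes (4.5 cm out), and take the hand away, leaving the slide standing open in its channel and the catch up. It is all fingertip work: lift or carry nothing, and leave the tools and boxes around it where they lie.

Things in the scene. Friction and masses are not known exactly. Their poses are not given: they have to be found in the camera images.
- stapler: Air stapler on its side, fixed: dark green head and handle, straight aluminium magazine channel (22 mm wide, top at 23 mm). Origin: on the worktop below the middle of the thumb catch. x: level, the way the slide comes out, away from the head; y: to the handle, 40 mm high, at y 65 to 100 mm, x up to 50 mm; z up. Else clear within 40 mm of the magazine's line, x -25 to 120, but for a pencil at y -25 to -55 mm.
- catch (a joint): Thumb catch: 0 = up, latched; grows as it is pressed straight down, to 0.007 m at its stop. The slide is let go at about 0.004 m. Pressing it takes 3 to 6 N; a spring brings it back up.
- catch_top (a point): Middle of the catch's flat, ribbed, dark steel pad, 18 mm along the stapler's x by 26 mm along y; 30 mm above the worktop when up, 23 mm at the stop, where it lies between two aluminium cheeks with tops 21 mm high.
- slide_face (a point): Middle of the top edge of the outer face of the slide's upright black end plate. The plate is 9 mm thick along the stapler's x, 30 mm wide, from 4 to 40 mm above the worktop: 17 mm higher than the pressed pad. At home this point is at x 29, y 0, z 40 mm in the stapler's frame, so the plate's inner face is 20 mm from the catch's middle.
- slide: Magazine slide: steel bar in the channel, with the end plate; 0.12 kg, loose. Axes and origin coincide with the stapler's at home, so its x in the stapler's frame is how far it is out. Let go, it shoots along +x, pushed by a spring: 7 N at home, 2.5 N at 45 mm, where the spring ends; unstopped it flies out of the channel. Past 45 mm it stays where it is left.
- screw_box: Bystander, not to be moved: box of deck screws, 62 x 92 x 49 mm; to the right of the stapler. Origin under its middle.
- pliers: Bystander, not to be moved: combination pliers with red grips, 58 x 176 x 14 mm; on the left. Origin under its middle.
- carpenter_pencil: Bystander, not to be moved: flat red pencil, 12 x 172 x 9 mm, long along its own y. Origin under its middle.
- tape_roll: Bystander, not to be moved: blue roll of masking tape, 98 mm across, 24 mm high. Origin under its middle.
- adjustable_wrench: Bystander, not to be moved: steel adjustable wrench, 45 x 180 x 13 mm; on the left. Origin under its middle.

How it is judged (in metres and radians):
On the way, in this order (a step that is already met when the one before it is completed fails the run):
1. the thumb catch is pressed down (value of joint catch above 0.003 m).
2. the popped slide is trapped: standing still against a finger, 4 to 36 mm out, for 0.3 s (x of slide_face in the frame of stapler between 0.033 and 0.065 m and contact force between the fingers and slide above 0.5 N and linear speed of slide below 0.03 m/s), for 0.3 s.
At the end, for the whole second after the job is handed in: The slide stands still in its channel, 39 to 61 mm out of its home place (spring slack at 45 mm), in line within 7 mm and level within 6 mm; the catch is up again (x of slide_face in the frame of stapler between 0.068 and 0.09 m and y of slide_face in the frame of stapler between -0.007 and 0.007 m and height (world z) of slide_face between 0.034 and 0.046 m and linear speed of slide below 0.01 m/s and value of joint catch below 0.0015 m); the robot touches nothing.
It fails at once if the slide shoots or is drawn out more than 66 mm (x of slide_face in the frame of stapler above 0.095 m).
It fails at once if the slide is lifted (height (world z) of slide_face above 0.052 m).
It fails at once if one of the bystanders (screw box, pliers, pencil, tape roll, wrench) is moved more than 15 mm (distance of any of screw_box, pliers, carpenter_pencil, tape_roll, adjustable_wrench from where it was at the start of the episode above 0.015 m).
It also fails if it takes over 32 s, if anything falls off the work surface, if the arm or the gripper's body presses on something with over 40 N, if the wrist force passes 120 N, or if a joint passes its speed limit or range.

## Robot

A 7-joint arm with a two-finger parallel gripper is mounted at the origin on a cart in front of the work surface, level with it; the furniture and walls round the work are solid. World frame = base frame: x ahead of the robot, y to its left, z up, the work surface at z = 0. Lengths are in mm, angles in rad, forces in N, time in s.
With the tool pointing down it reaches from about 425 to 975 mm from the base axis. Payload 16.7 kg.
Tool frame: the origin (TCP) lies at the very end of the fingers, on their centre line; the grasp point (between the pads) lies 19 mm behind it; z points along the fingers, y is the direction in which the jaws open and shut (so a half turn about z gives the same grasp; the last joint's range is limited). The gripper opens to 85 mm and grips with 20 to 120 N. Pads are 22 mm wide; open, the fingers measure 114 mm over their backs; the gripper's body (76 mm by 85 mm) begins 54 mm behind the grasp point. The pads swing forward as they close: fully open they stand 13 mm farther back than shut.
Start: joints at [-1.393, 0.426, 0.074, 1.606, -0.034, 1.111, -0.067], TCP at [217.328, 639.019, 231.302] pointing down, gripper open.
Joint ranges: [-2.85, 2.85], [-0.5, 2.14], [-1.23, 1.37], [0.21, 2.46], [-1.02, 4.16], [0.16, 2.05], [-2.73, 2.73]. Speed limits (rad/s): [1.89, 1.89, 2.39, 2.39, 3.01, 3.01, 3.01].

## Interface

Orientations are given as a rotation vector (axis times angle).
In Python, from bench import r gives the robot as it stands. The module is installed in compiled form; this text tells all that it offers.
- The arm moves only by the tool drive_tool, never from a script. Its argument "commands" is one flat list of numbers, 7 for each row, row after row: the shift along the tool's x, y, z in cm, then the turn, a rotation vector about the tool's x, y, z in rad, then the gripper command: -1 is fully open, 1 is shut, values between are in proportion. In form: [x, y, z, rx, ry, rz, hand, x, y, z, rx, ry, rz, hand, ...]. A call has 1 to 5 rows; each row is the pose to reach, as a shift and turn from the pose measured when the call began, along the tool's axes at that moment; what a row does not reach only later rows make up. A row lasts 1/12 s, in which the tool goes at most 41.7 mm and 7.16 degrees, less where a joint would pass 70% of its speed; a pose out of reach is approached as far as the arm can. A call with a gripper value outside its range is refused whole. The fingers move at their own pace and stop on an object; "newtons" is the grip in N (left out, the last holds). Time passes only in rows, so rows that repeat a pose let the fingers close. It gives the time, the measured TCP pose, the force and the opening at its end, in the units of the state.
- r.sense(): the state, without advancing time (a new reading comes with each control period).
- r.grab_frame(name): name is "side" or "top"; returns a dict with "color" (480x640x3 uint8, red, green, blue), "z_map" (480x640 float32, mm along the optical axis (not along the pixel's ray), 0 where there is no reading), "vfov" (degrees; the focal length in pixels is half the picture's height over the tangent of half this angle, whatever the lens; pixels are square), "cx", "cy" (the principal point, pixels), "pose" (4x4, takes a point from camera to world coordinates). Camera axes: x right, y up, looking along -z (the intrinsics and any distortion apply to the point x, -y, -z); pixel columns grow to the right and rows downward; lengths in mm; the calibration is good to about 2 mm. A picture is of the moment at which its call begins.
- r.hand_in(): hands the job in, once; it reports no verdict.
The state is a dict: "time_s": time; "qpos": joint angles; "dq": joint speeds; "tau": joint torques, N m; "ee_pos": TCP position; "ee_rot": TCP orientation; "wrist_force": force on the tool from outside, world axes, zero at the start; "wrist_torque": the same for the moment, N m; "finger_gap": finger opening in mm.
Only numpy, scipy, OpenCV 4.12 (cv2) and the standard library are available. Lean on these libraries where they do the work, as an engineer would, in place of code of your own. Each camera call takes 0.05 s, during which the arm holds its last target. There are 200 camera calls.

## Working session

There is one attempt and no reset: what is moved stays moved. The work goes in short steps, Python scripts to look and compute and a tool call to move; the robot and the scene stay as the last step left them, time stands still between calls to the robot, and variables do not carry over. Pictures are saved under pics/ and viewed, about 8 in all and at most 12, crops included, and the job is handed in when it is done.

Besides the shell and the picture viewer there is one more tool, called after ">>>" in YAML: its name, and indented under it one key for each argument. drive_tool: Moves the arm, as the interface text tells. Its arguments: {"type":"object","properties":{"commands":{"type":"array"},"newtons":{"type":"number"}},"required":["commands"]}

```bash
mkdir -p pics
cat > h.py <<'E'
from bench import r
import numpy as np, cv2
from scipy.spatial.transform import Rotation as R
def grab(n):
    f=r.grab_frame(n); np.savez('last_'+n,**f); return f
def px2w(f,u,v,z=None):
    fl=240/np.tan(np.radians(float(f['vfov']))/2)
    d=np.array([(u-f['cx'])/fl,-(v-f['cy'])/fl,-1]); T=f['pose']
    if z is None:
        p=np.median(f['z_map'][int(v)-1:int(v)+2,int(u)-1:int(u)+2])
        return T[:3,:3]@(d*p)+T[:3,3]
    w=T[:3,:3]@d; return T[:3,3]+w*(z-T[2,3])/w[2]
def w2px(f,p):
    fl=240/np.tan(np.radians(float(f['vfov']))/2); T=f['pose']
    c=T[:3,:3].T@(np.array(p)-T[:3,3]); return f['cx']+fl*c[0]/-c[2], f['cy']-fl*c[1]/-c[2]
def save(f,name,box=None,s=1):
    im=f['color'][:,:,::-1]
    if box: im=im[box[1]:box[3],box[0]:box[2]]
    cv2.imwrite('pics/'+name,cv2.resize(im,None,fx=s,fy=s,interpolation=cv2.INTER_CUBIC))
E
python3 - <<'E'
from h import *
for n in('top','side'):
    f=grab(n); save(f,n+'1.png'); print(f['vfov'],f['cx'],f['cy'],f['pose'].round(3).tolist(),[k for k in f])
print(r.sense())
E
```

```text
55.06226624897966 319.6769093047914 246.81277880443187 [[0.003, 0.997, -0.073, 426.257], [-1.0, 0.004, 0.009, -46.099], [0.009, 0.073, 0.997, 1148.093], [0.0, 0.0, 0.0, 1.0]] ['color', 'z_map', 'vfov', 'cx', 'cy', 'pose']
57.24208043693385 317.78404513662537 240.4693973576872 [[0.949, 0.162, -0.269, 247.435], [-0.314, 0.435, -0.844, -891.345], [-0.019, 0.886, 0.464, 552.005], [0.0, 0.0, 0.0, 1.0]] ['color', 'z_map', 'vfov', 'cx', 'cy', 'pose']
{'time_s': 0.1, 'qpos': array([-1.39247356,  0.42668454,  0.07385366,  1.60657005, -0.03409548,
        1.11080083, -0.06711685]), 'dq': array([ 0.00086914,  0.00112034, -0.00032278, -0.00262081, -0.00076588,
        0.00037602,  0.00025003]), 'tau': array([ 5.72570469e-03, -9.51529026e+01,  3.76974687e+00, -4.64402676e+01,
        1.94853632e-02,  6.64918873e-03, -9.41715058e-06]), 'ee_pos': array([217.2423192 , 638.67927639, 230.65865014]), 'ee_rot': array([-5.12696793e-01, -3.09936646e+00,  1.88286129e-03]), 'wrist_force': array([-0.02555023, -0.95139662,  0.18394077]), 'wrist_torque': array([-0.028145  , -0.04271215,  0.05254021]), 'finger_gap': 85.1987469481565}
```

View pics/top1.png

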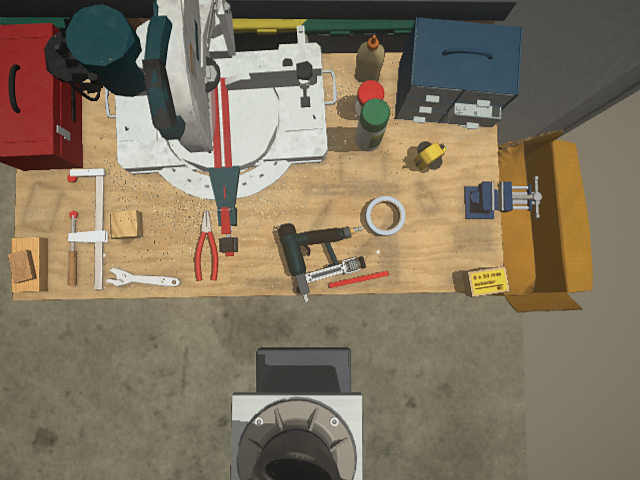

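View pics/side1.png

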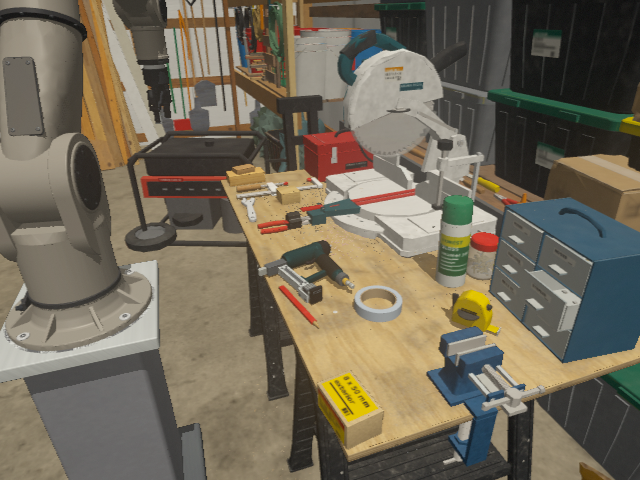

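The top view has the stapler at about (320,262), with its magazine running from (305,275) to (362,265). The pencil lies in front at (358,280) and the tape roll at (385,215). In the side view the end plate is at about (313,292). Next I'll enlarge both.

Run:
```python
from h import *
t=np.load('last_top.npz'); s=np.load('last_side.npz')
a=cv2.resize(t['color'][215:305,270:400,::-1],None,fx=6,fy=6,interpolation=cv2.INTER_CUBIC)
b=cv2.resize(s['color'][230:330,250:365,::-1],None,fx=6,fy=6,interpolation=cv2.INTER_CUBIC)
cv2.imwrite('pics/t2.png',a); cv2.imwrite('pics/s2.png',b)
```

```text
(no output)
```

View pics/t2.png

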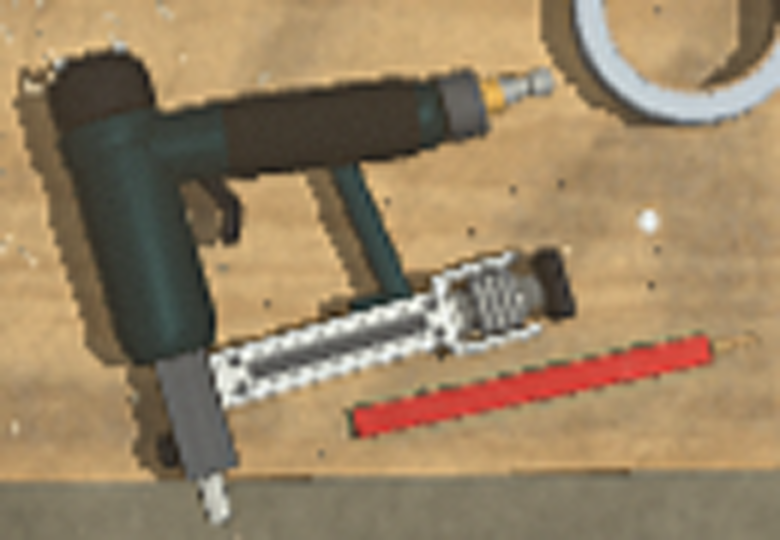

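View pics/s2.png

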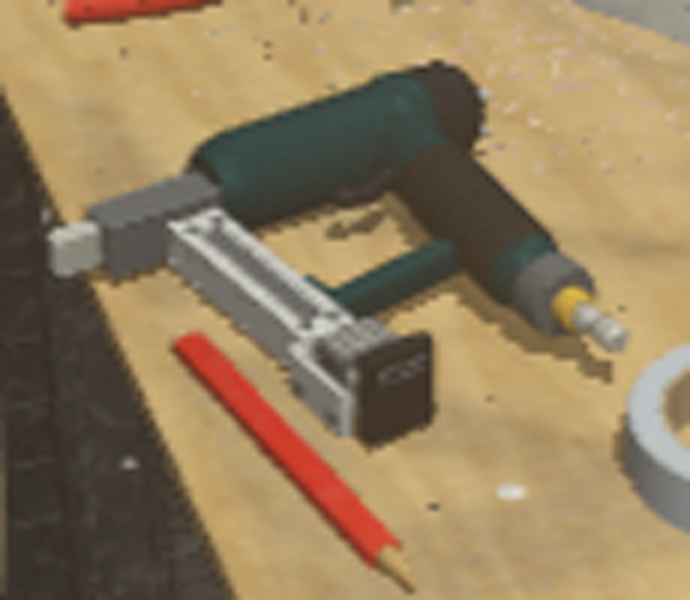

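Run:
```python
from h import *
t=np.load('last_top.npz'); s=np.load('last_side.npz')
T=lambda u,v,z:px2w(t,270+u/6-.5+.5/6,215+v/6-.5+.5/6,z).round(1)
S=lambda u,v,z:px2w(s,250+u/6-.5,230+v/6-.5,z).round(1)
print('catch top',T(497,300,30))
print('face top',T(567,283,40),'side',S(397,357,40), S(362,375,40),S(432,335,40))
a=T(228,380,23);b=T(437,318,23);print('chan',a,b,np.degrees(np.arctan2(*(b-a)[1::-1])))
print('pencil',T(352,425,9),T(712,347,9), 'tip',T(758,337,4))
print('side catch',S(358,338,30))
print(px2w(t,352.5,264.7),px2w(t,364,262),px2w(s,316,293))
print('tape edge',T(585,60,24))
```

```text
catch top [ 465.6 -135.6   30. ]
face top [ 472.2 -162.9   40. ] side [ 472.6 -164.4   40. ] [ 457.9 -170.8   40. ] [ 488.3 -155.6   40. ]
chan [433.  -26.7  23. ] [ 458.5 -111.7   23. ] -73.30075576600639
pencil [414.8 -77.5   9. ] [ 447.3 -225.9    9. ] tip [ 451.6 -245.8    4. ]
side catch [ 467.6 -134.    30. ]
[ 465.35760545 -135.78932743   29.83811528] [ 471.57477412 -162.65317325   40.60634858] [ 473.46348156 -163.17290647   28.98852159]
tape edge [ 564.3 -172.4   24. ]
```

```bash
cat >> h.py <<'E'
YAW=-74.; O=np.array([465.2,-135.5]); 
xs=np.array([np.cos(np.radians(YAW)),np.sin(np.radians(YAW))]); ys=np.array([-xs[1],xs[0]])
def row(p,yaw=YAW,fr=None):
    "row (cm, rad) to world p with tool down and tool y at yaw deg, from pose fr or now"
    if fr is None:
        s=r.sense(); fr=(s['ee_pos'],s['ee_rot'])
    Rn=R.from_rotvec(fr[1]).as_matrix()
    c,s_=np.cos(np.radians(yaw)),np.sin(np.radians(yaw))
    Rd=np.c_[[-s_*-1*-1*-1,0,0],[c,s_,0],[0,0,-1]]; Rd[:,0]=np.cross(Rd[:,1],Rd[:,2])
    return (Rn.T@(np.array(p)-fr[0])/10).round(2),R.from_matrix(Rn.T@Rd).as_rotvec().round(3)
def st(x,y,z): return np.r_[O+x*xs+y*ys,z]
E
python3 - <<'E'
from h import *
P=[(290,450,231),(400,280,231),(470,80,220),(474,-130,180)]; Y=[36,1,-35,-70]
s=r.sense(); fr=(s['ee_pos'],s['ee_rot'])
for p,y in zip(P,Y):
    print(row(p,y,fr)); c,d=np.cos(np.radians(y)),np.sin(np.radians(y))
    yy=np.array([c,d,0]);zz=np.array([0,0,-1.]);fr=(np.array(p,float),R.from_matrix(np.c_[np.cross(yy,zz),yy,zz]).as_rotvec())
E
```

```text
(array([-1.296e+01, -1.552e+01, -1.000e-02]), array([-0.001,  0.   ,  0.615]))
(array([-20.22,  -1.09,   0.  ]), array([0.   , 0.   , 0.611]))
(array([-20.12,   6.65,   1.1 ]), array([0.   , 0.   , 0.628]))
(array([-16.97,  12.37,   4.  ]), array([0.   , 0.   , 0.611]))
```

>>> drive_tool:
  commands: [-13,-15.5,0,0,0,0.615,-1,-13,-15.5,0,0,0,0.615,-1,-13,-15.5,0,0,0,0.615,-1,-13,-15.5,0,0,0,0.615,-1,-13,-15.5,0,0,0,0.615,-1]

```text
time_s: 0.52
ee_pos: [291.1, 447.2, 230.5]
ee_rot: [1.437, 2.794, -0.003]
wrist_force: [2.3, 0.4, -0.0]
finger_gap: 85.7
```

```bash
python3 -c "
from h import *
print(row((400,280,231),1)); s=r.sense(); print(s['time_s'],s['ee_pos'],s['qpos'].round(2),s['wrist_force'])"
```

```text
(array([-19.94,  -0.87,  -0.03]), array([-0.001,  0.002,  0.603]))
0.5167 [291.07868279 447.23988719 230.51690928] [-1.32  0.2   0.23  1.93 -0.05  1.02 -0.44] [ 2.34752122  0.42248302 -0.01977496]
```

>>> drive_tool:
  commands: [-20,-0.9,0,0,0,0.6,-1,-20,-0.9,0,0,0,0.6,-1,-20,-0.9,0,0,0,0.6,-1,-20,-0.9,0,0,0,0.6,-1,-20,-0.9,0,0,0,0.6,-1]

```text
time_s: 0.93
ee_pos: [400.9, 276.7, 230.8]
ee_rot: [2.206, 2.236, -0.003]
wrist_force: [0.6, 0.9, -0.4]
finger_gap: 85.4
```

```bash
python3 -c "
from h import *
print(row((470,80,220),-35)); s=r.sense(); print(s['time_s'],s['ee_pos'],s['qpos'].round(2),s['wrist_force'])"
```

```text
(array([-19.76,   6.64,   1.11]), array([-0.   ,  0.002,  0.624]))
0.9333 [400.94351787 276.72308533 230.80785574] [-1.14  0.12  0.44  2.04 -0.06  1.   -0.66] [ 0.63411225  0.89361301 -0.35165518]
```

>>> drive_tool:
  commands: [-19.8,6.6,1.1,0,0,0.62,-0.5,-19.8,6.6,1.1,0,0,0.62,-0.5,-19.8,6.6,1.1,0,0,0.62,-0.5,-19.8,6.6,1.1,0,0,0.62,-0.5,-19.8,6.6,1.1,0,0,0.62,-0.5]

```text
time_s: 1.35
ee_pos: [468.5, 80.8, 220.3]
ee_rot: [2.786, 1.451, -0.002]
wrist_force: [1.1, 1.7, -0.8]
finger_gap: 64.0
```

```bash
python3 -c "
from h import *
print(row((474,-130,160),-70)); s=r.sense(); print(s['time_s'],s['ee_pos'],s['qpos'].round(2),s['wrist_force'],s['finger_gap'])"
```

```text
(array([-16.95,  12.53,   6.05]), array([0.   , 0.001, 0.611]))
1.35 [468.46205248  80.78281968 220.253382  ] [-0.91  0.11  0.66  2.08 -0.08  0.97 -0.82] [ 1.07418478  1.68412387 -0.77066538] 64.04159553513938
```

>>> drive_tool:
  commands: [-17,12.5,6,0,0,0.61,0.06,-17,12.5,6,0,0,0.61,0.06,-17,12.5,6,0,0,0.61,0.06,-17,12.5,6,0,0,0.61,0.06,-17,12.5,6,0,0,0.61,0.06]

```text
time_s: 1.77
ee_pos: [472.8, -119.5, 163.7]
ee_rot: [3.094, 0.539, -0.0]
wrist_force: [1.2, 2.0, 0.3]
finger_gap: 39.9
```

```bash
python3 -c "
from h import *
print(row(st(25,0,90))); s=r.sense(); print(s['time_s'],s['ee_pos'],s['qpos'].round(2),s['wrist_force'],s['finger_gap'])"
```

```text
(array([-1.41,  3.74,  7.37]), array([0.001, 0.   , 0.065]))
1.7667 [ 472.76708065 -119.52634333  163.66607635] [-0.6   0.27  0.84  2.12 -0.26  0.86 -0.83] [1.16988647 1.98439864 0.31795903] 39.857395934362955
```

>>> drive_tool:
  commands: [-1.4,3.7,3.7,0,0,0.065,0.06,-1.4,3.7,7.4,0,0,0.065,0.06,-1.4,3.7,7.4,0,0,0.065,0.06,-1.4,3.7,7.4,0,0,0.065,0.06,-1.4,3.7,7.4,0,0,0.065,0.06]

```text
time_s: 2.18
ee_pos: [472.2, -158.9, 90.3]
ee_rot: [3.11, 0.438, -0.001]
wrist_force: [0.8, 0.4, 0.7]
finger_gap: 40.2
```

```bash
python3 -c "
from h import *
s=r.sense(); print(s['time_s'],s['ee_pos'],s['wrist_force'],s['finger_gap'])
f=grab('side'); u,v=map(int,w2px(f,st(10,0,50))); print(u,v)
g=grab('top');U,V=map(int,w2px(g,st(10,0,50)));print(U,V)
save(f,'s3.png',(u-65,v-50,u+65,v+50),6)
print(w2px(f,s['ee_pos']),w2px(f,st(29,0,40)),w2px(f,st(0,0,30)))
"
```

```text
2.1833 [ 472.17460013 -158.88778471   90.31324168] [0.82323912 0.38835856 0.66749321] 40.22695256610099
310 280
357 263
(np.float64(314.10853395720915), np.float64(266.9130895224585)) (np.float64(315.7954944640235), np.float64(288.6726275825306)) (np.float64(308.28967063442263), np.float64(286.405155454568))
```

View pics/s3.png

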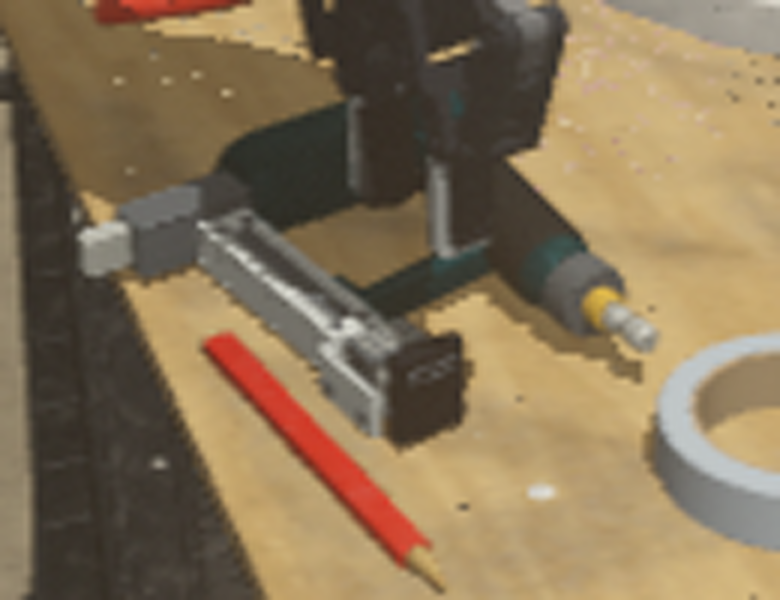

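Run:
```python
from h import *
f=np.load('last_side.npz')
def loc(u,v):
    p=px2w(f,245+u/6,230+v/6); d=p[:2]-O; return np.round([d@xs,d@ys,p[2]],1)
for c in [(437,200),(440,240),(452,243),(465,235),(475,230),(480,200),(355,130),(357,175),(375,190),(395,190),(430,390)]: print(c,loc(*c))
for q in [(45,-11,90),(45,11,90),(59,-11,90),(59,11,90),(5,-11,90),(-9,-11,90),(-9,11,90)]:
    a=w2px(f,st(*q)); print(q,round((a[0]-245)*6),round((a[1]-230)*6))
g=np.load('last_top.npz'); save(g,'t3.png',(290,205,420,305),6)
```

```text
(437, 200) [ 50.5  -7.8 114.1]
(440, 240) [50.6 -7.  98.6]
(452, 243) [53.5 -4.3 97.9]
(465, 235) [ 59.   -2.8 103.1]
(475, 230) [ 57.7   2.  102.7]
(480, 200) [ 57.9   4.  113.5]
(355, 130) [  3.3  -9.1 119.3]
(357, 175) [  1.9  -8.  100.8]
(375, 190) [ 4.8 -2.8 94.4]
(395, 190) [ 5.4  4.9 92. ]
(430, 390) [29.2  1.6 23.6]
(45, -11, 90) 421 259
(45, 11, 90) 476 238
(59, -11, 90) 445 277
(59, 11, 90) 500 256
(5, -11, 90) 356 209
(-9, -11, 90) 334 192
(-9, 11, 90) 387 173
```

View pics/t3.png

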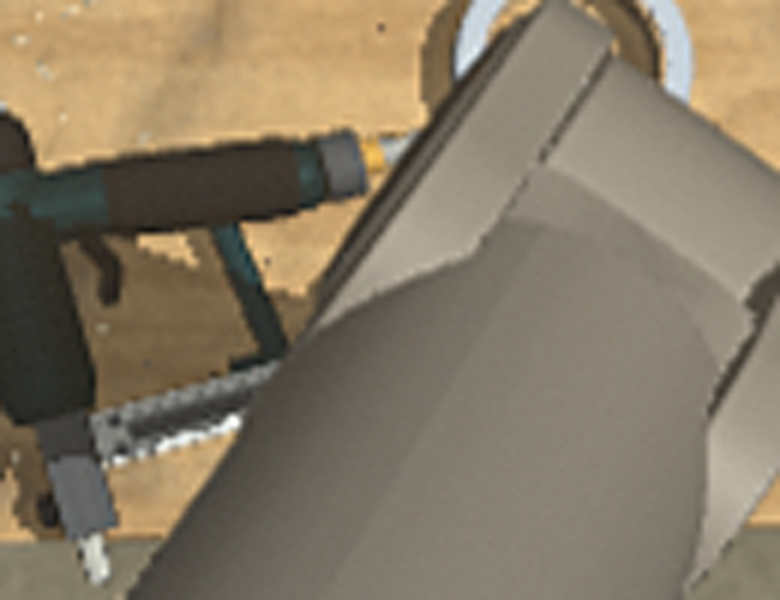

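>>> drive_tool:
  commands: [0,0,3,0,0,0,0.06,0,0,5.5,0,0,0,0.06,0,0,6,0,0,0,0.06,0,0,6,0,0,0,0.06,0,0,6,0,0,0,0.06]

```text
time_s: 2.7
ee_pos: [474.1, -158.1, 32.7]
ee_rot: [3.11, 0.441, 0.006]
wrist_force: [-0.0, 0.0, 0.7]
finger_gap: 40.3
```

```bash
python3 -c "
from h import *
s=r.sense(); print(s['ee_pos'],s['wrist_force'],row(st(25,0,30)))
f=grab('side'); save(f,'s4.png',(245,230,375,330),6)"
```

```text
[ 474.12402744 -158.08177118   32.71831907] [-0.04002794  0.00402024  0.66145098] (array([-0.24,  0.08,  0.27]), array([ 0.001, -0.003,  0.003]))
```

View pics/s4.png

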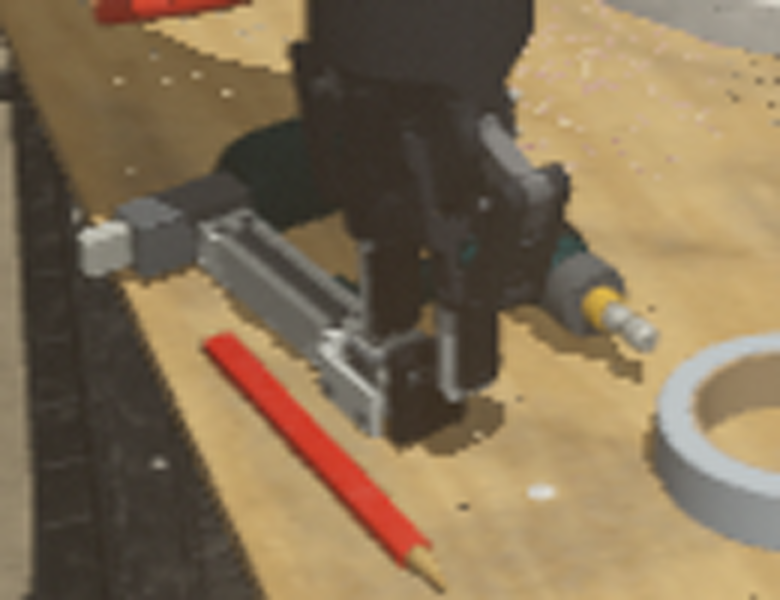

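The close view has finger A over the catch at (395,330) and finger B standing beyond the plate at (470,390). That matches the plan, so I'll press.

>>> drive_tool:
  commands: [-0.25,0.05,0.4,0,0,0,0.06,-0.25,0.05,0.7,0,0,0,0.06,-0.25,0.05,0.9,0,0,0,0.06,-0.25,0.05,1.1,0,0,0,0.06,-0.25,0.05,1.2,0,0,0,0.06]
  newtons: 60

```text
time_s: 3.17
ee_pos: [472.9, -160.0, 21.4]
ee_rot: [3.109, 0.44, 0.009]
wrist_force: [-1.3, -2.3, 25.1]
finger_gap: 40.0
```

```bash
python3 -c "
from h import *
f=grab('side'); save(f,'s5.png',(265,240,345,310),9)
s=r.sense(); print(s['ee_pos'],s['wrist_force'],row(st(25,0,20)))"
```

```text
[ 472.9375276  -160.03377157   21.43561608] [-0.07835759 -2.26048346 17.07403597] (array([-0.07, -0.07,  0.14]), array([ 0.002, -0.006,  0.002]))
```

View pics/s5.png

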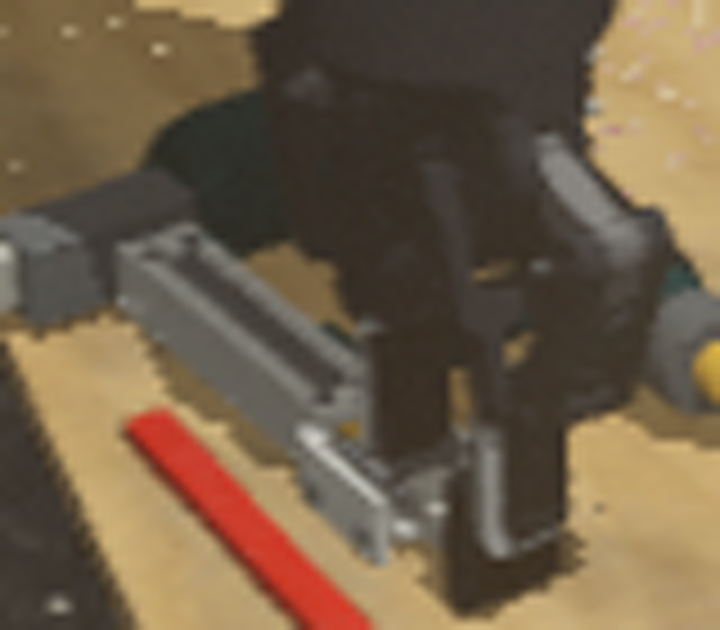

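The slide has popped and is trapped on finger B: the plate now stands against it at (500,550). I'll hold there and relax the press a little.

>>> drive_tool:
  commands: [0,0,-0.02,0,0,0,0.06,0,0,-0.05,0,0,0,0.06,0,0,-0.08,0,0,0,0.06,0,0,-0.08,0,0,0,0.06,0,0,-0.08,0,0,0,0.06]

```text
time_s: 3.63
ee_pos: [473.2, -160.4, 22.3]
ee_rot: [3.108, 0.44, 0.01]
wrist_force: [2.5, -5.0, 3.3]
finger_gap: 40.4
```

>>> drive_tool:
  commands: [0,0,0,0,0,0,0.06,0,0,0,0,0,0,0.06,0,0,0,0,0,0,0.06,0,0,0,0,0,0,0.06,0,0,0,0,0,0,0.06]

```text
time_s: 4.05
ee_pos: [473.2, -160.5, 22.3]
ee_rot: [3.108, 0.439, 0.01]
wrist_force: [1.8, -4.8, 3.6]
finger_gap: 40.4
```

```bash
python3 -c "
from h import *
f=grab('side')
def loc(u,v):
    p=px2w(f,u,v); d=p[:2]-O; return np.round([d@xs,d@ys,p[2]],1)
for c in [(455,560),(460,590),(480,590),(520,580),(430,490)]: print(c,loc(265+c[0]/9,240+c[1]/9))
s=r.sense(); print(s['ee_pos'],s['wrist_force'],row(st(25,0,20)))"
```

```text
(455, 560) [ 44.7 -11.7  19.8]
(460, 590) [ 45.3 -11.   11.4]
(480, 590) [46.5 -6.2 10.1]
(520, 580) [47.2  4.4  8.8]
(430, 490) [15.   1.2 17.2]
[ 473.24863333 -160.50750258   22.34454891] [ 1.15372479 -4.77822068  3.23910976] (array([-0.09, -0.13,  0.23]), array([ 0.003, -0.006,  0.002]))
```

>>> drive_tool:
  commands: [-0.05,0.2,0,0,0,0,0.06,-0.1,0.5,0,0,0,0,0.06,-0.1,0.8,0,0,0,0,0.06,-0.1,1.1,0,0,0,0,0.06,-0.1,1.4,0,0,0,0,0.06]

```text
time_s: 4.52
ee_pos: [476.1, -174.6, 22.3]
ee_rot: [3.108, 0.439, 0.01]
wrist_force: [0.7, -3.4, -0.3]
finger_gap: 40.4
```

>>> drive_tool:
  commands: [0,0.3,0,0,0,0,0.06,0,0.6,0,0,0,0,0.06,0,0.9,0,0,0,0,0.06,0,1.2,0,0,0,0,0.06,0,1.4,0,0,0,0,0.06]

```text
time_s: 4.93
ee_pos: [479.8, -188.1, 22.2]
ee_rot: [3.109, 0.439, 0.009]
wrist_force: [-0.8, 0.3, -0.0]
finger_gap: 40.0
```

```bash
python3 -c "
from h import *
f=grab('side'); save(f,'s6.png',(265,240,345,310),9)
s=r.sense(); print(s['ee_pos'],s['wrist_force'],(s['ee_pos'][:2]-O)@xs,(s['ee_pos'][:2]-O)@ys)"
```

```text
[ 479.9164155  -188.30898913   22.25231244] [-0.24429901  0.99989435  0.19499674] 54.81965230560458 -0.4098035998190461
```

View pics/s6.png

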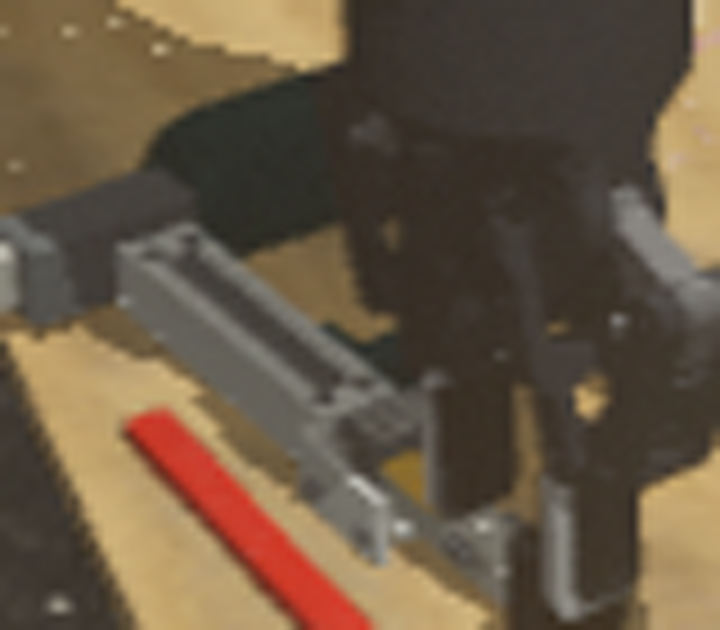

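The spring force is gone, with the plate at about x 74 mm, and the catch is up behind finger A at (385,410). I'll back finger B off 3 mm and lift straight up.

>>> drive_tool:
  commands: [0,0.3,0,0,0,0,0.06,0,0.4,0,0,0,0,0.06,0,0.4,-0.5,0,0,0,0.06,0,0.4,-1.5,0,0,0,0.06,0,0.4,-3,0,0,0,0.06]

```text
time_s: 5.4
ee_pos: [480.2, -192.0, 52.5]
ee_rot: [3.109, 0.439, 0.007]
wrist_force: [-0.4, 0.3, 0.2]
finger_gap: 39.8
```

>>> drive_tool:
  commands: [0,0,-3,0,0,0,0.06,0,0,-7,0,0,0,0.06,0,0,-10,0,0,0,0.06,0,0,-10,0,0,0,0.06,0,0,-10,0,0,0,0.06]

```text
time_s: 5.82
ee_pos: [480.7, -191.7, 154.6]
ee_rot: [3.109, 0.44, 0.012]
wrist_force: [0.3, 1.2, -0.3]
finger_gap: 40.4
```

```bash
python3 -c "
from h import *
f=grab('side'); save(f,'s7.png',(255,230,365,330),6)
s=r.sense(); print(s['ee_pos'],s['wrist_force'],s['time_s'])
for q in [(74,-15,40),(74,15,40),(0,0,30)]:
    a=w2px(f,st(*q)); print(q,round((a[0]-255)*6),round((a[1]-230)*6))"
```

```text
[ 479.98118706 -191.379439    153.35710745] [ 0.64733317  0.11785176 -0.36015683] 5.8667
(74, -15, 40) 403 429
(74, 15, 40) 477 398
(0, 0, 30) 320 338
```

View pics/s7.png

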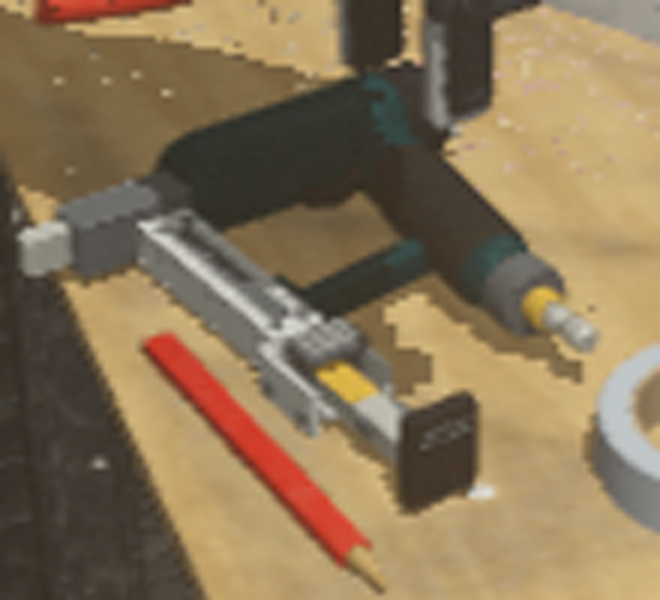

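The plate's top edge runs (402,425)–(475,393), matching the prediction for x=74 mm. The catch is up and the hand is clear, so I'll do a quick depth check and hand in.

```bash
python3 -c "
from h import *
f=np.load('last_side.npz')
for u,v in [(420,430),(440,460),(460,420),(440,415)]:
    p=px2w(f,255+u/6,230+v/6); d=p[:2]-O; print(np.round([d@xs,d@ys,p[2]],1))
p=px2w(f,255+335/6,230+338/6); print('catch',p.round(1))
print(r.hand_in())"
```

```text
[72.7 -7.4 35.6]
[73.2  0.2 20.4]
[73.1  8.7 33.2]
[71.5  1.6 37.2]
catch [ 471.  -135.1   28.6]
the job is handed in; nothing more can be done
None
```

The stapler's magazine is open: the slide stands about 44 mm out in its channel, the catch is up, and I have handed the job in at about 6 s of the 32 s allowed. `hand_in` gives no verdict, so this rests on my own measurements.

- **Press and trap:** One finger pressed the catch down to its stop. The slide popped out about 17 mm against the other finger and was held there for over 0.8 s, pushing with about 5 N.
- **Easing out:** I moved the hand outward with the same finger until the push dropped to about zero. I then backed that finger off 4 mm and lifted straight up.
- **Last checks:**
  - The end plate's face measured at x 72–73 mm by depth and about 74 mm by its top edge, against the required 68–90 mm. It is in line to within about 1–2 mm and stands level.
  - The catch pad read about 29 mm high, against 30 mm when fully up. That is within the cameras' 2 mm error, but not fine enough on its own to confirm the 1.5 mm limit.
  - The hand was about 11 cm clear of everything with no contact force. The pencil and tape roll looked unmoved; I did not look again at the pliers, wrench or screw box, but the fingers only came down at the stapler.
- **One surprise:** the press briefly reached 25 N when the catch hit its stop, which is under the limits. I eased it off straight away.

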